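# Take the intake filter out of a countertop blower for washing

### The job

The blower's intake filter is due for washing: turn the little swing tab on the sloping face well aside, clear of the filter, and only then lift the filter panel out of its frame by its handle. Set it down gently (not dropped) flat in the steel wash tray, handle up, and let go; leave the tab turned aside and do not disturb the other things on the counter.

Things in the scene. Friction and masses are not known exactly. Their poses are not given: they have to be found in the camera images.
- filter_handle (a point): Centre of the steel handle bar of the loose filter, an aluminium panel with dark slats, 120 (x) by 140 (y) by 10 mm, 0.35 kg. Bar 70 mm long (y), 12 thick (x), 14 high, on two end legs; its centre is 35 mm above the panel's underside, 25 above its top face, 10 mm to -x of its middle. Axes are the panel's: z out of its face, handle side; in the frame x is up the slope, y left seen from the robot.
- tab (a joint): Swing tab, rad about the sloping face's outward normal: 0 = pointing straight down the slope over the filter's upper edge; positive swings its tip to the filter's -y (right seen from the robot), negative to +y. Turns either way to a stop at 1.7; clear of the filter beyond 1.2. Starts within 0.3 of 0. About 1.5 N at the stud moves it; it stays where left.
- tab_stud (a point): Black upright stud near the tab's free end, 12 mm in diameter, 23 mm tall, square to the sloping face. The point is on its axis at mid-height, 10.5 mm above the top of the tab's steel strip (5 mm thick, 14 wide), 18 mm above the filter's top face, 40 mm from the pivot.
- tab_pivot (a point): A point on the tab's pivot axis, at the same height out of the face as tab_stud, 82 mm up the slope from the middle of the frame.
- unit: Blower unit carrying the frame: fixed wedge, 240 mm wide (y), 215 deep (x), 50 high at its front edge, 139 at the back. Its face slopes 0.45 rad (26 deg) from level, rising to +x, away from the robot. The frame's rails stand 11 mm out of the face around the filter with 3 mm of play, so the filter comes out square to the face. Origin underneath, about below the frame's middle; z up.
- tray: The wash tray: a fixed, empty, open steel tray, 240 (x) by 220 (y) by 30 mm high outside, walls and floor 4 mm. Origin at the centre of its underside, z up. The filter fits in it lying flat, turned any way.
- shaker: Bystander, leave alone: small glass shaker with steel cap, 44 mm in diameter, 80 mm tall; origin under it.
- spice_jar: Bystander, leave alone: amber jar with a yellow lid, 80 mm in diameter, 110 mm tall; origin under it.
- soap: Bystander, leave alone: green bottle with a white cap, 60 mm in diameter, 170 mm tall; origin under it.
- bowl: Bystander, leave alone: steel bowl, 170 mm in diameter, 70 mm tall; origin under it.
- brush: Bystander, leave alone: hand brush lying on the counter beyond the work.
- spatula: Bystander, leave alone: spatula lying on the counter beyond the work.

How it is judged:
By the outcome, as a careful person would: the job done as asked, in the order asked, and still so for the second after the job is handed in, with the robot touching nothing.
It also fails if it takes over 58 s, if anything falls off the work surface, if the arm or the gripper's body presses on something with over 40 N, if the wrist force passes 120 N, or if a joint passes its speed limit or range.

### The arm

A 7-joint arm with a two-finger parallel gripper is mounted at the origin on the work surface. World frame = base frame: x ahead of the robot, y to its left, z up, the work surface at z = 0. Lengths are in m, angles in rad, forces in N, time in s.
With the tool pointing down it reaches from about 0.4 to 0.875 m from the base axis. Payload 19.3 kg.
Tool frame: the origin (TCP) lies at the very end of the fingers, on their centre line; the grasp point (between the pads) lies 19 mm behind it; z points along the fingers, y is the direction in which the jaws open and shut (so a half turn about z gives the same grasp; the last joint's range is limited). The gripper opens to 85 mm and grips with 20 to 120 N. Pads are 22 mm wide; open, the fingers measure 114 mm over their backs; the gripper's body (76 mm by 85 mm) begins 54 mm behind the grasp point. The pads swing forward as they close: fully open they stand 13 mm farther back than shut.
Start: joints at [1.235, 0.521, -0.036, 1.599, 0.021, 1.021, -0.113], TCP at [0.164, -0.603, 0.231] pointing down, gripper open.
Joint ranges: [-2.91, 2.91], [-0.3, 2.13], [-1.5, 1.42], [0.17, 2.43], [-1.26, 4.41], [0.16, 1.93], [-2.52, 2.52]. Speed limits (rad/s): [1.89, 1.89, 2.39, 2.39, 3.01, 3.01, 3.01].

### API

Orientations are given as [roll, pitch, yaw] about the fixed x, y, z axes, in that order (R = Rz(yaw) Ry(pitch) Rx(roll)).
In Python, from workcell import bot gives the robot as it stands.
- The arm moves only by the tool carry_out, never from a script. Its argument "targets" is a list of rows, each a list of 7 numbers: the shift along the tool's x, y, z in mm, then the turn, a rotation vector about the tool's x, y, z in units of 6 degrees (1.0 is 6 degrees), then the closure in counts, from 0 (fully open) to 255 (shut). A call has 1 to 5 rows; each row shifts and turns the commanded pose from where the row before left it, along the tool's axes as they then stand; what a row does not reach is not made up. A row lasts 1/12 s, in which the tool goes at most 41.7 mm and 7.16 degrees, less where a joint would pass 70% of its speed; a pose out of reach is approached as far as the arm can. A call is refused whole if a number of a shift passes 41.7 or a number of a turn 1, either way. A call with a gripper value outside its range is refused whole. The fingers move at their own pace and stop on an object; "force" is the grip in N (left out, the last holds). Time passes only in rows, so rows that do not move let the fingers close. It gives the time, the measured TCP pose, the force and the opening at its end, in the units of the state.
- bot.observe(): the state, without advancing time (a new reading comes with each control period).
- bot.grab_frame(name): name is "scene" or "top"; returns a dict with "color" (480x640x3 uint8, red, green, blue), "z_map" (480x640 float32, m along the optical axis (not along the pixel's ray), 0 where there is no reading), "K" (3x3 intrinsics, pixels), "cam_to_world" (4x4, takes a point from camera to world coordinates). Camera axes: x right, y down, z forward; pixel columns grow to the right and rows downward; lengths in m; the calibration is good to about 2 mm. A picture is of the moment at which its call begins.
- bot.job_done(): hands the job in, once; it reports no verdict.
The state is a dict: "clock": time; "qpos": joint angles; "qd": joint speeds; "joint_efforts": joint torques, N m; "position": TCP position; "tool_rot": TCP orientation; "force": force on the tool from outside, world axes, zero at the start; "moment": the same for the moment, N m; "grip_width": finger opening in m.
Only numpy, scipy, OpenCV 4.12 (cv2) and the standard library are available. Lean on these libraries where they do the work, as an engineer would, in place of code of your own. Each camera call takes 0.05 s, during which the arm holds its last target. There are 200 camera calls.

## Working session

There is one attempt and no reset: what is moved stays moved. The work goes in short steps, Python scripts to look and compute and a tool call to move; the robot and the scene stay as the last step left them, time stands still between calls to the robot, and variables do not carry over. Pictures are saved under pics/ and viewed, about 8 in all and at most 12, crops included, and the job is handed in when it is done.

Besides the shell and the picture viewer there is one more tool, called after "Request:" as name(argument=value, ...), one argument or row to a line, values as JSON. carry_out: Moves the arm, as the interface text tells. Its arguments: {"type":"object","properties":{"targets":{"type":"array","items":{"type":"array","items":{"type":"number"}}},"force":{"type":"number"}},"required":["targets"]}

```bash
mkdir -p pics; ls; python3 - <<'E'
from workcell import bot
import cv2,numpy as np
print(bot.observe())
for n in("scene","top"):
    f=bot.grab_frame(n); cv2.imwrite(f"pics/{n}0.png",f["color"][:,:,::-1]); np.savez(f"{n}0.npz",**f)
    print(n,f["K"],f["cam_to_world"])
E
```

```text
pics
{'clock': 0.0, 'qpos': array([ 1.23480069,  0.52202242, -0.03627507,  1.59995843,  0.02121225,
        1.02109666, -0.11279994]), 'qd': array([-0.00029908, -0.00039302,  0.00107142, -0.0007043 , -0.00064823,
        0.00233331,  0.00127019]), 'joint_efforts': array([-8.20768346e-04, -9.27133656e+01,  1.97972752e+00, -3.69947898e+01,
        1.80087023e-02,  7.87830446e-03, -3.70113821e-05]), 'position': array([ 0.16402479, -0.60276955,  0.23073883]), 'tool_rot': array([-3.14049848e+00,  1.13592952e-04,  2.65745923e-01]), 'force': array([ 0.61840847,  0.86012467, -0.12352302]), 'moment': array([-0.03010776, -0.03580804,  0.03185792]), 'grip_width': 0.0852902690499028}
scene [[614.02871013   0.         318.41306727]
 [  0.         614.02871013 243.95198557]
 [  0.           0.           1.        ]] [[ 0.47584684  0.53171969 -0.70060257  1.72474753]
 [ 0.87931426 -0.30517048  0.36561921 -0.62045538]
 [-0.01939629 -0.79002858 -0.61276311  1.10338008]
 [ 0.          0.          0.          1.        ]]
top [[497.73089196   0.         321.22639541]
 [  0.         497.73089196 236.23084692]
 [  0.           0.           1.        ]] [[ 0.00297979 -0.99840794  0.0563267   0.51793152]
 [-0.99997582 -0.00262105  0.00644158 -0.04074407]
 [-0.00628369 -0.05634453 -0.99839161  1.59450135]
 [ 0.          0.          0.          1.        ]]
```

View pics/scene0.png

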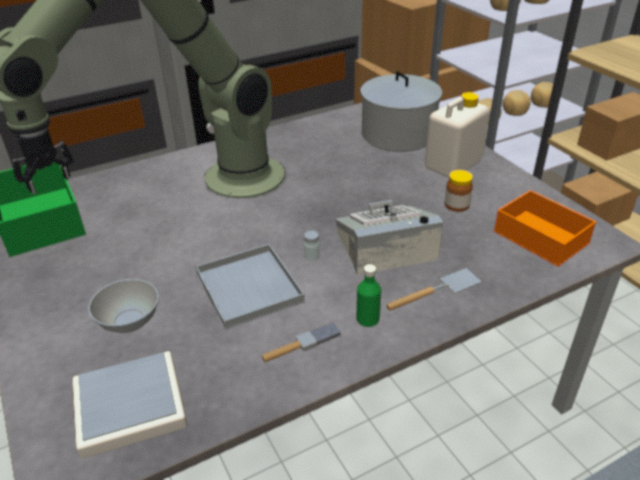

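View pics/top0.png

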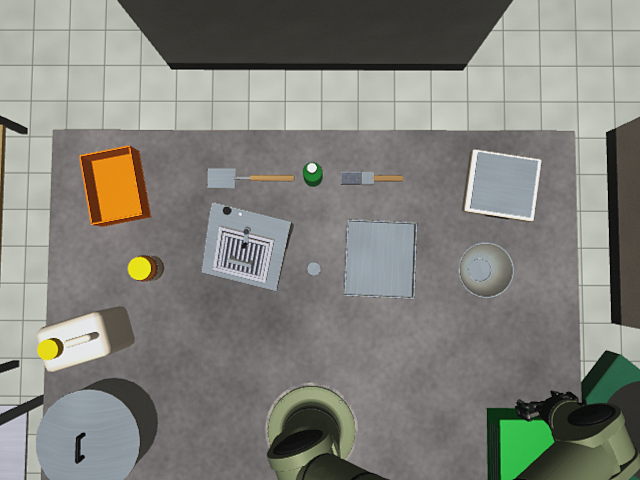

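The top view shows the unit around px (247,247), yawed slightly, with the tab near (247,233), the tray at (380,260) and the shaker at (314,269). I'll zoom in and get the geometry from depth.

```bash
cat > h.py <<'E'
import numpy as np,cv2
from scipy.spatial.transform import Rotation as R
def pts(f):
    z=f["z_map"];h,w=z.shape;u,v=np.meshgrid(np.arange(w),np.arange(h));K=f["K"]
    c=np.stack([(u-K[0,2])/K[0,0]*z,(v-K[1,2])/K[1,1]*z,z],-1)
    T=f["cam_to_world"];p=c@T[:3,:3].T+T[:3,3];p[z==0]=np.nan;return p
def ray(f,u,v,n,d):  # intersect pixel ray with n.p=d
    K=f["K"];T=f["cam_to_world"];r=T[:3,:3]@np.array([(u-K[0,2])/K[0,0],(v-K[1,2])/K[1,1],1]);o=T[:3,3]
    return o+r*(d-n@o)/(n@r)
def proj(f,p):
    T=f["cam_to_world"];c=T[:3,:3].T@(np.asarray(p)-T[:3,3]);q=f["K"]@c;return q[:2]/q[2]
E
python3 - <<'E'
from h import *
f=dict(np.load("top0.npz"));g=dict(np.load("scene0.npz"))
P=pts(f)
# unit body outline from height>0.03 in region
m=(P[:,:,2]>0.03).astype(np.uint8);m[:,:195]=0;m[:,300:]=0;m[:195]=0;m[300:]=0
q=P[m>0];
# footprint rect from xy
r=cv2.minAreaRect(q[:,:2].astype(np.float32));print("unit rect",r,q[:,2].min(),q[:,2].max())
# robust plane fit
s=q[np.random.default_rng(0).permutation(len(q))];w=np.ones(len(s),bool)
for i in range(30):
    A=np.c_[s[w,:2],np.ones(w.sum())];c=np.linalg.lstsq(A,s[w,2],rcond=None)[0]
    e=s[:,2]-np.c_[s[:,:2],np.ones(len(s))]@c;w=np.abs(e-np.median(e[w]))<max(.004,.03*.8**i)
n=np.array([-c[0],-c[1],1]);k=np.linalg.norm(n);print("plane n",n/k,"d",c[2]/k,"tilt",np.arctan(np.hypot(*c[:2])),"yaw",np.arctan2(c[1],c[0]),w.mean())
for nm,(a,b,cc,dd),lo,hi in(("tray",(335,425,210,305),.02,.06),("shaker",(302,328,255,285),.03,.12),("soap",(298,328,155,190),.05,.3)):
    mm=(P[:,:,2]>lo)&(P[:,:,2]<hi);M=np.zeros_like(mm);M[cc:dd,a:b]=mm[cc:dd,a:b];Q=P[M]
    print(nm,cv2.minAreaRect(Q[:,:2].astype(np.float32)),Q[:,2].max(),len(Q))
a=cv2.resize(f["color"][195:300,190:330],None,fx=5.6,fy=5.6,interpolation=cv2.INTER_CUBIC);cv2.imwrite("pics/t1.png",a[:,:,::-1])
a=cv2.resize(g["color"][190:280,320:450],None,fx=6,fy=6,interpolation=cv2.INTER_CUBIC);cv2.imwrite("pics/s1.png",a[:,:,::-1])
E
```

```text
unit rect ((0.5682340860366821, 0.2000349760055542), (0.24177394807338715, 0.2144928127527237), 76.08596801757812) 0.0300177343793806 0.15658450213434683
plane n [-0.34192402  0.08357257  0.93600406] d -0.07612036614685419 tilt 0.3596954764133826 yaw -0.23971865995757 0.3968919154880391
tray ((0.5366997718811035, -0.21666377782821655), (0.22088104486465454, 0.24035413563251495), 87.62273406982422) 0.03918892283920661 445
shaker ((0.5048711895942688, -0.007263001054525375), (0.04052475839853287, 0.040325116366147995), 89.9980697631836) 0.08907062065716631 156
soap ((0.7949621081352234, -0.0038740206509828568), (0.05817493796348572, 0.057096075266599655), 85.77458953857422) 0.18087940449796425 349
```

View pics/t1.png

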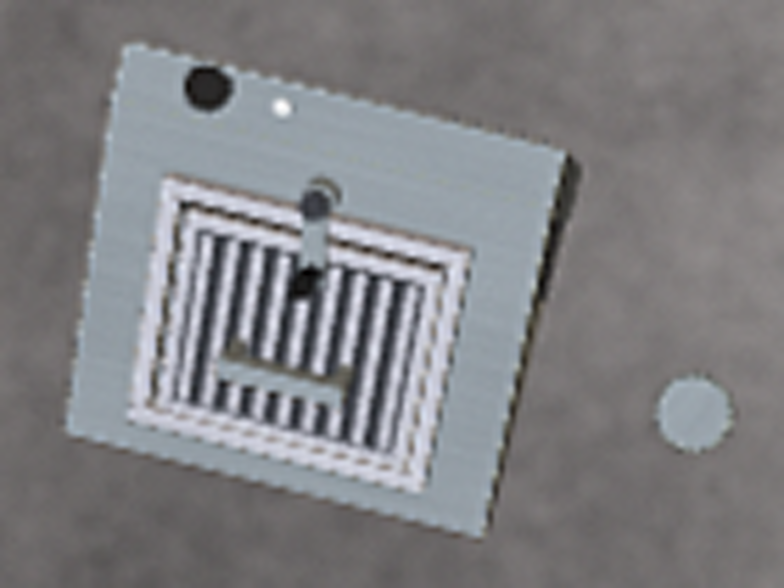

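View pics/s1.png

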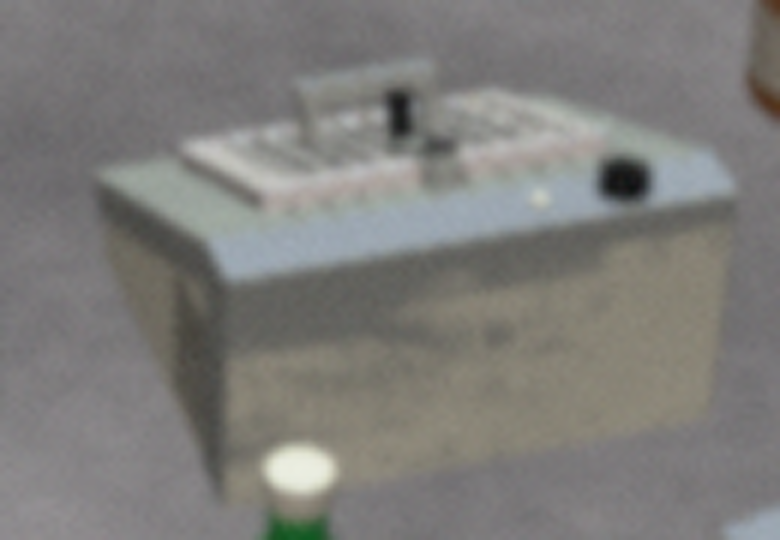

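The crops show the stud at t1 (303,283), pivot at (315,205) and bar around (285,379). In s1 the bar runs from (300,85) to (432,72), with the stud at (400,113). Next I'll fit the unit pose from its corners and check it by projecting into both views.

```bash
cat >> h.py <<'E'
def tz(x,y): return np.array([(x+.5)/5.6-.5+190,(y+.5)/5.6-.5+195])
def sz(x,y): return np.array([(x+.5)/6-.5+320,(y+.5)/6-.5+190])
def tri(f,a,g,b):
    Ps=[c["K"]@np.linalg.inv(c["cam_to_world"])[:3] for c in(f,g)]
    X=cv2.triangulatePoints(Ps[0],Ps[1],np.array(a,float).reshape(2,1),np.array(b,float).reshape(2,1)).ravel();return X[:3]/X[3]
E
python3 - <<'E'
from h import *
f=dict(np.load("top0.npz"));g=dict(np.load("scene0.npz"));Z=np.array([0,0,1.])
P=pts(f);print("table z",np.nanmedian(P[280:320,300:420,2]),np.nanmedian(P[230:290,355:405,2]))
fl,fr=[ray(f,*tz(*c),Z,.05) for c in((66,434),(484,538))]
bl,br=[ray(f,*tz(*c),Z,.139) for c in((127,42),(570,150))]
print(fl,fr,bl,br,np.linalg.norm(fl-fr),np.linalg.norm(bl-br),np.linalg.norm(fl-bl))
for a,b in((fr,fl),(br,bl)): d=b-a;print("yaw",np.arctan2(d[1],d[0])-np.pi/2)
d=fl-fr+bl-br;yaw=np.arctan2(d[1],d[0])-np.pi/2
ux=np.array([np.cos(yaw),np.sin(yaw),0]);uy=np.array([-ux[1],ux[0],0]);t=.45
c=(fl+fr+bl+br)/4;c[2]=0
sx=ux*np.cos(t)+Z*np.sin(t);n=-ux*np.sin(t)+Z*np.cos(t)
front=(fl+fr)/2;dface=n@(c-ux*.1075+Z*.05)
# frame middle: outer rail corners on plane 11mm out
q=[ray(f,*tz(*k),n,dface+.011) for k in((165,176),(474,250),(420,492),(130,418))]
M=sum(q)/4-n*.011;print("rail sides",[np.linalg.norm(q[i]-q[i-1]).round(4) for i in range(4)],"yaw",yaw,"centre",c,"frame mid",M, (M-c)@ux,(M-c)@uy)
H=M-.010*sx+.035*n;Pv=M+.082*sx+.028*n;S=Pv-.04*sx
for nm,p in(("H",H),("pivot",Pv),("stud",S)):
    a=proj(f,p);b=proj(g,p);print(nm,p.round(4),"t1",((a-[190,195]+.5)*5.6-.5).round(0),"s1",((b-[320,190]+.5)*6-.5).round(0))
print("tri bar top centre",tri(f,tz(279,387),g,sz(366,74)),"stud",tri(f,tz(304,283),g,sz(400,113)))
E
```

```text
table z 0.0008262055698305959 0.004140743750466469
[0.49274895 0.34045591 0.05      ] [0.43620402 0.10845065 0.05      ] [0.69989222 0.2897739  0.139     ] [0.64348881 0.05639326 0.139     ] 0.23879650733517563 0.24009970219842353 0.23108007304567774
yaw -0.23906185474587915
yaw -0.23713280190667319
rail sides [np.float64(0.1458), np.float64(0.1674), np.float64(0.1483), np.float64(0.1637)] yaw -0.23809470361085716 centre [0.5680835  0.19876843 0.        ] frame mid [0.55083372 0.20339359 0.09330396] -0.01785399721094304 0.00042628740265663115
H [0.5273 0.2091 0.1205] t1 [282. 371.] s1 [370.  87.]
pivot [0.6108 0.1889 0.1542] t1 [312. 210.] s1 [437. 128.]
stud [0.5758 0.1973 0.1368] t1 [301. 279.] s1 [408. 116.]
tri bar top centre [0.51940676 0.21105925 0.12246383] stud [0.57318351 0.19493138 0.13770427]
```

```bash
cat > plan.py <<'E'
from h import *
import sys
Z=np.array([0,0,1.]);yaw=-.238;t=.45
ux=np.array([np.cos(yaw),np.sin(yaw),0]);uy=np.array([-ux[1],ux[0],0])
sx=ux*np.cos(t)+Z*np.sin(t);n=-ux*np.sin(t)+Z*np.cos(t)
M=np.array([.5500,.2025,.0933])
W=lambda a,b,h:M+(a*sx+b*uy+h*n)/1000
def Rz_y(az):  # tool down, jaw axis y at azimuth az
    y=np.array([np.cos(az),np.sin(az),0]);return np.c_[np.cross(y,-Z),y,-Z]
def Rface(a): # square to face, jaw axis at angle a from up-slope
    y=sx*np.cos(a)+uy*np.sin(a);return np.c_[np.cross(y,-n),y,-n]
def rows(p,Rm,wps,clo):
    """wps: list of (pos,R,nrows). prints rows"""
    for q,Q,N in wps:
        D=R.from_matrix(Rm.T@Q).as_rotvec();step=R.from_rotvec(D/N).as_matrix();dp=(q-p)/N
        for i in range(N):
            s=Rm.T@dp*1000
            print([*(float(x) for x in s.round(1)),*(float(x) for x in (np.degrees(D/N)/6).round(2)),clo])
            p=p+dp;Rm=Rm@step
        print('--',p.round(4))
def now():
    from workcell import bot
    o=bot.observe();return o["position"],R.from_euler("xyz",o["tool_rot"]).as_matrix(),o
E
python3 - <<'E'
from plan import *
p,Rm,o=now()
rows(p,Rm,[(np.array([.45,-.33,.38]),Rz_y(-.5),12),(W(22,18,120),Rface(np.pi/4),15)],255)
E
```

```text
[29.0, -15.7, -12.4, -0.0, -0.0, -0.64, 255]
[29.9, -13.7, -12.4, -0.0, -0.0, -0.64, 255]
[30.8, -11.7, -12.4, -0.0, -0.0, -0.64, 255]
[31.5, -9.6, -12.4, -0.0, -0.0, -0.64, 255]
[32.1, -7.4, -12.4, -0.0, -0.0, -0.64, 255]
[32.5, -5.3, -12.4, -0.0, -0.0, -0.64, 255]
[32.8, -3.1, -12.4, -0.0, -0.0, -0.64, 255]
[32.9, -0.9, -12.4, -0.0, -0.0, -0.64, 255]
[32.9, 1.3, -12.4, -0.0, -0.0, -0.64, 255]
[32.7, 3.5, -12.4, -0.0, -0.0, -0.64, 255]
[32.4, 5.7, -12.4, -0.0, -0.0, -0.64, 255]
[32.0, 7.9, -12.4, -0.0, -0.0, -0.64, 255]
-- [ 0.45 -0.33  0.38]
[35.0, -13.6, 11.3, -0.29, -0.08, -0.66, 255]
[35.9, -11.5, 10.6, -0.29, -0.08, -0.66, 255]
[36.7, -9.3, 10.0, -0.29, -0.08, -0.66, 255]
[37.3, -7.0, 9.4, -0.29, -0.08, -0.66, 255]
[37.8, -4.7, 9.0, -0.29, -0.08, -0.66, 255]
[38.1, -2.4, 8.5, -0.29, -0.08, -0.66, 255]
[38.3, -0.0, 8.2, -0.29, -0.08, -0.66, 255]
[38.3, 2.3, 7.9, -0.29, -0.08, -0.66, 255]
[38.1, 4.7, 7.7, -0.29, -0.08, -0.66, 255]
[37.7, 7.1, 7.6, -0.29, -0.08, -0.66, 255]
[37.2, 9.4, 7.5, -0.29, -0.08, -0.66, 255]
[36.6, 11.7, 7.6, -0.29, -0.08, -0.66, 255]
[35.7, 14.0, 7.7, -0.29, -0.08, -0.66, 255]
[34.8, 16.2, 7.8, -0.29, -0.08, -0.66, 255]
[33.7, 18.3, 8.1, -0.29, -0.08, -0.66, 255]
-- [0.5228 0.2276 0.2109]
```

Request:
carry_out(
  targets=[
    [29,-15.5,-12.5,0,0,-0.64,255],
    [30,-13.5,-12.5,0,0,-0.64,255],
    [31,-11.5,-12.5,0,0,-0.64,255],
    [31.5,-9.5,-12.5,0,0,-0.64,255],
    [32,-7.5,-12.5,0,0,-0.64,255],
  ],
  force=30,
)

```text
clock: 0.52
position: [0.2845, -0.4885, 0.2942]
tool_rot: [-3.141, 0.0, 0.604]
force: [0.4, -0.5, -0.1]
grip_width: 0.0256
```

Request:
carry_out(
  targets=[
    [32.5,-5.5,-12.5,0,0,-0.64,255],
    [33,-3,-12.5,0,0,-0.64,255],
    [33,-1,-12.5,0,0,-0.64,255],
    [33,1.5,-12.5,0,0,-0.64,255],
    [32.5,3.5,-12.5,0,0,-0.64,255],
  ],
)

```text
clock: 0.93
position: [0.4037, -0.3746, 0.3569]
tool_rot: [-3.141, 0.0, 0.939]
force: [0.6, -1.0, -0.1]
grip_width: -0.0003
```

Request:
carry_out(
  targets=[
    [32.5,5.5,-12.5,0,0,-0.64,255],
    [32,8,-12.5,0,0,-0.64,255],
    [35,-13.5,7,-0.29,-0.08,-0.66,255],
    [36,-11.5,7,-0.29,-0.08,-0.66,255],
    [36.5,-9.5,7,-0.29,-0.08,-0.66,255],
  ],
)

```text
clock: 1.35
position: [0.465, -0.2169, 0.3578]
tool_rot: [3.052, 0.035, 1.28]
force: [1.2, -0.4, -0.2]
grip_width: 0.0001
```

Request:
carry_out(
  targets=[
    [37.5,-7,7,-0.29,-0.08,-0.66,255],
    [38,-4.5,7,-0.29,-0.08,-0.66,255],
    [38,-2.5,7,-0.29,-0.08,-0.66,255],
    [38.5,0,7,-0.29,-0.08,-0.66,255],
    [38.5,2.5,7,-0.29,-0.08,-0.66,255],
  ],
)

```text
clock: 1.77
position: [0.4879, -0.0299, 0.3095]
tool_rot: [2.926, 0.129, 1.615]
force: [1.7, -0.5, -1.2]
grip_width: -0.0002
```

Tracking is tight. I'll re-plan the rest from here, with the descent and the push arc.

```bash
python3 - <<'E'
from plan import *
p,Rm,o=now()
F=Rface(np.pi/4)
rows(p,Rm,[(W(20,20,100),F,8),(W(20,20,22),F,4)],255)
E
```

```text
[33.6, 4.3, 11.6, -0.25, -0.07, -0.56, 255]
[33.4, 6.0, 11.5, -0.25, -0.07, -0.56, 255]
[33.0, 7.6, 11.5, -0.25, -0.07, -0.56, 255]
[32.6, 9.3, 11.5, -0.25, -0.07, -0.56, 255]
[32.1, 10.9, 11.5, -0.25, -0.07, -0.56, 255]
[31.5, 12.5, 11.6, -0.25, -0.07, -0.56, 255]
[30.8, 14.0, 11.7, -0.25, -0.07, -0.56, 255]
[30.0, 15.5, 11.9, -0.25, -0.07, -0.56, 255]
-- [0.5299 0.2279 0.192 ]
[0.0, -0.0, 19.5, -0.0, -0.0, -0.0, 255]
[0.0, -0.0, 19.5, -0.0, -0.0, -0.0, 255]
[0.0, -0.0, 19.5, -0.0, -0.0, -0.0, 255]
[0.0, -0.0, 19.5, -0.0, -0.0, -0.0, 255]
-- [0.5629 0.2199 0.1218]
```

Request:
carry_out(
  targets=[
    [33.5,4.5,11.5,-0.25,-0.07,-0.56,255],
    [33.5,6,11.5,-0.25,-0.07,-0.56,255],
    [33,7.5,11.5,-0.25,-0.07,-0.56,255],
    [32.5,9.5,11.5,-0.25,-0.07,-0.56,255],
    [32,11,11.5,-0.25,-0.07,-0.56,255],
  ],
)

```text
clock: 2.18
position: [0.5154, 0.1309, 0.2359]
tool_rot: [2.846, 0.239, 1.894]
force: [1.6, -0.9, -0.2]
grip_width: -0.0001
```

Request:
carry_out(
  targets=[
    [31.5,12.5,11.5,-0.25,-0.07,-0.56,255],
    [31,14,11.5,-0.25,-0.07,-0.56,255],
    [30,15.5,12,-0.25,-0.07,-0.56,255],
    [0,0,0,0,0,0,255],
    [0,0,0,0,0,0,255],
  ],
)

```text
clock: 2.6
position: [0.5308, 0.2278, 0.1911]
tool_rot: [2.817, 0.312, 2.062]
force: [-0.3, -0.0, 0.8]
grip_width: -0.0002
```

```bash
python3 - <<'E'
from plan import *
p,Rm,o=now()
F=Rface(np.pi/4)
print(p,np.degrees(R.from_matrix(Rm.T@F).as_rotvec()),o["qpos"])
d=p-M;print("abh",d@sx,d@uy,d@n)
rows(p,Rm,[(W(20,20,22),F,5)],255)
th=np.linspace(0,1.5,13);c=[(82-40*np.cos(x)-12,-40*np.sin(x)+12) for x in th]
rows(W(20,20,22),F,[(W(*q,22),F,1) for q in c],255)
from workcell import bot
f=bot.grab_frame("top");a=cv2.resize(f["color"][175:315,180:330],None,fx=5,fy=5,interpolation=cv2.INTER_CUBIC);g=bot.grab_frame("scene")
b=cv2.resize(g["color"][130:290,300:460],None,fx=3.5,fy=3.5,interpolation=cv2.INTER_CUBIC);cv2.imwrite("pics/s2.png",b[:,:,::-1])
E
```

```text
[0.53075286 0.22779768 0.19113582] [-0.30383109  0.04964772 -0.19574922] [-0.21489621  0.44904666 -0.63874928  2.03629365  1.02618533  0.77096345
 -1.01090181]
abh 0.020342298358278797 0.02004688382352946 0.09882604221478777
[0.1, 0.0, 15.4, -0.01, 0.0, -0.01, 255]
[0.1, 0.0, 15.4, -0.01, 0.0, -0.01, 255]
[0.0, -0.0, 15.4, -0.01, 0.0, -0.01, 255]
[0.0, -0.0, 15.4, -0.01, 0.0, -0.01, 255]
[0.0, -0.0, 15.4, -0.01, 0.0, -0.01, 255]
-- [0.5629 0.2199 0.1218]
[-12.7, 1.4, 0.0, 0.0, 0.0, 0.0, 255]
-- [0.5698 0.21   0.1262]
[-3.7, -3.3, -0.0, 0.0, 0.0, 0.0, 255]
-- [0.5689 0.2051 0.1263]
[-4.1, -2.8, 0.0, 0.0, 0.0, 0.0, 255]
-- [0.5685 0.2002 0.1267]
[-4.4, -2.3, -0.0, 0.0, 0.0, 0.0, 255]
-- [0.5688 0.1952 0.1274]
[-4.7, -1.7, -0.0, 0.0, 0.0, 0.0, 255]
-- [0.5695 0.1904 0.1283]
[-4.9, -1.1, -0.0, 0.0, 0.0, 0.0, 255]
-- [0.5709 0.1857 0.1294]
[-5.0, -0.5, 0.0, 0.0, 0.0, 0.0, 255]
-- [0.5727 0.1813 0.1308]
[-5.0, 0.1, 0.0, 0.0, 0.0, 0.0, 255]
-- [0.5751 0.1772 0.1324]
[-4.9, 0.8, -0.0, 0.0, 0.0, 0.0, 255]
-- [0.5779 0.1734 0.1342]
[-4.8, 1.4, 0.0, 0.0, 0.0, 0.0, 255]
-- [0.5812 0.1701 0.1361]
[-4.6, 2.0, 0.0, 0.0, 0.0, 0.0, 255]
-- [0.5848 0.1673 0.1381]
[-4.3, 2.5, -0.0, 0.0, 0.0, 0.0, 255]
-- [0.5887 0.1651 0.1402]
[-4.0, 3.0, -0.0, 0.0, 0.0, 0.0, 255]
-- [0.5929 0.1634 0.1423]
```

View pics/s2.png

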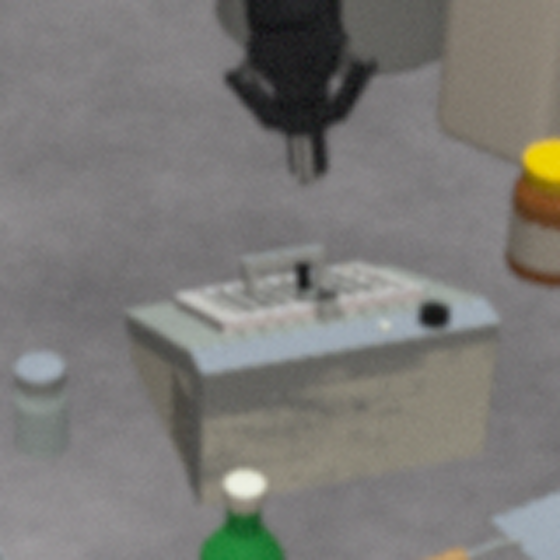

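The gripper hangs shut above the panel at about px (305,160), with the stud at (303,275). Its knuckles sit high enough to clear the bar. Now I'll descend beside the stud and push.

Request:
carry_out(
  targets=[
    [0,0,19,0,0,0,255],
    [0,0,19,0,0,0,255],
    [0,0,19,0,0,0,255],
    [0,0,19.5,0,0,0,255],
    [0,0,0,0,0,0,255],
  ],
)

```text
clock: 3.12
position: [0.5646, 0.2149, 0.1216]
tool_rot: [2.817, 0.314, 2.055]
force: [-0.3, -0.7, -0.6]
grip_width: -0.0001
```

Request:
carry_out(
  targets=[
    [-6,0.5,0,0,0,0,255],
    [-6.5,1,0,0,0,0,255],
    [-3.5,-3.5,0,0,0,0,255],
    [-4,-3,0,0,0,0,255],
    [-4.5,-2.5,0,0,0,0,255],
  ],
)

```text
clock: 3.53
position: [0.5694, 0.1929, 0.1304]
tool_rot: [2.812, 0.313, 2.057]
force: [-0.2, 2.4, -0.3]
grip_width: 0.0002
```

Request:
carry_out(
  targets=[
    [-4.5,-1.5,0,0,0,0,255],
    [-5,-1,0,0,0,0,255],
    [-5,-0.5,0,0,0,0,255],
    [-5,0,0,0,0,0,255],
    [-5,1,0,0,0,0,255],
  ],
)

```text
clock: 3.95
position: [0.5785, 0.1712, 0.136]
tool_rot: [2.814, 0.313, 2.058]
force: [-1.4, 2.1, 0.7]
grip_width: 0.0002
```

Request:
carry_out(
  targets=[
    [-5,1.5,0,0,0,0,255],
    [-4.5,2,0,0,0,0,255],
    [-4.5,2.5,0,0,0,0,255],
    [-4,3,0,0,0,0,255],
    [0,0,0,0,0,0,255],
  ],
)

```text
clock: 4.37
position: [0.5939, 0.1617, 0.1443]
tool_rot: [2.814, 0.312, 2.058]
force: [-1.8, 4.9, 0.3]
grip_width: -0.0003
```

```bash
python3 - <<'E'
from plan import *
p,Rm,o=now();d=p-M;print("abh",d@sx,d@uy,d@n)
from workcell import bot
g=bot.grab_frame("scene");np.savez("scene3.npz",**g)
b=cv2.resize(g["color"][150:290,320:460],None,fx=4,fy=4,interpolation=cv2.INTER_CUBIC);cv2.imwrite("pics/s3.png",b[:,:,::-1])
E
```

```text
abh 0.06929967742392437 -0.02933086584949094 0.023171526156694086
```

View pics/s3.png

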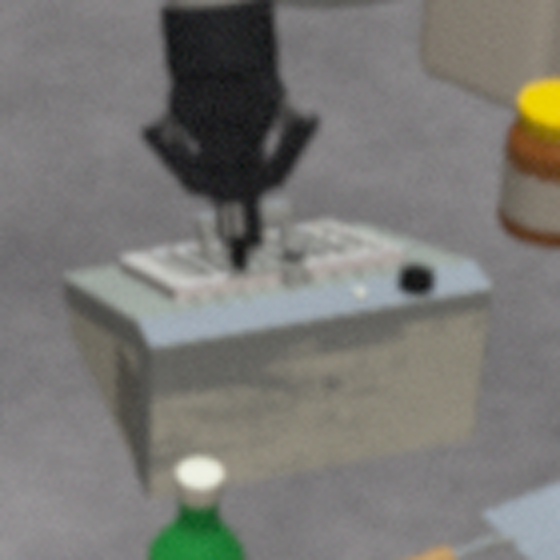

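The tab has turned aside, with the stud at (240,255) and the pivot at (293,265). I'll retreat and turn above the handle with the gripper half open.

```bash
python3 - <<'E'
from plan import *
p,Rm,o=now();F=Rface(0)
for h in((.524,.2095,.118),(.5224,.2104,.1162),(.5247,.2097,.1192)):
    d=np.array(h)-M;print("abh",d@sx,d@uy,d@n)
q=p+Rm@np.array([.010,-.003,0]);q2=q+n*.03
rows(p,Rm,[(q,Rm,1),(q2,Rm,1),(W(-13,2,95),F,8)],110)
E
```

```text
abh -0.013494058475996497 0.0006729336742347058 0.0339491906548075
abh -0.01586816014913932 0.0011703488054481618 0.03309700556175523
abh -0.012402012267725552 0.001032327595114466 0.034754343490383324
[10.0, -3.0, -0.0, 0.0, 0.0, 0.0, 110]
-- [0.587  0.1685 0.1403]
[-0.1, -0.1, -30.0, 0.0, 0.0, 0.0, 110]
-- [0.5744 0.1716 0.1673]
[8.7, -4.2, -5.2, -0.0, 0.0, 0.93, 110]
[8.3, -5.0, -5.2, -0.0, 0.0, 0.93, 110]
[7.8, -5.8, -5.2, -0.0, 0.0, 0.93, 110]
[7.2, -6.5, -5.2, -0.0, 0.0, 0.93, 110]
[6.5, -7.2, -5.2, -0.0, 0.0, 0.93, 110]
[5.8, -7.8, -5.2, -0.0, 0.0, 0.93, 110]
[5.0, -8.3, -5.2, -0.0, 0.0, 0.93, 110]
[4.2, -8.8, -5.2, -0.0, 0.0, 0.93, 110]
-- [0.4989 0.2169 0.1732]
```

Request:
carry_out(
  targets=[
    [10,-3,0,0,0,0,255],
    [0,0,-20,0,0,0,255],
    [0,0,-20,0,0,0,255],
    [8.5,-4,-5,0,0,0.93,110],
    [8.5,-5,-4,0,0,0.93,110],
  ],
)

```text
clock: 4.83
position: [0.5523, 0.1831, 0.1776]
tool_rot: [2.759, 0.244, 1.862]
force: [-1.0, -0.3, -0.7]
grip_width: 0.0232
```

Request:
carry_out(
  targets=[
    [8,-6,-4,0,0,0.93,110],
    [7,-6.5,-4,0,0,0.93,110],
    [6.5,-7,-4,0,0,0.93,110],
    [6,-8,-4,0,0,0.93,110],
    [5,-8.5,-4,0,0,0.93,110],
  ],
)

```text
clock: 5.25
position: [0.507, 0.2114, 0.1744]
tool_rot: [2.694, 0.045, 1.413]
force: [0.8, -0.3, 0.1]
grip_width: 0.0488
```

Request:
carry_out(
  targets=[
    [4,-9,-4,0,0,0.93,110],
    [0,0,0,0,0,0,110],
    [0,0,0,0,0,0,110],
  ],
)

```text
clock: 5.5
position: [0.4982, 0.2171, 0.174]
tool_rot: [2.692, 0.006, 1.333]
force: [1.2, 0.0, 0.3]
grip_width: 0.0483
```

```bash
python3 - <<'E'
from plan import *
p,Rm,o=now();F=Rface(0);d=p-M;print("abh",d@sx,d@uy,d@n,o["grip_width"],o["qpos"])
rows(p,Rm,[(W(-13,1,55),F,2),(W(-13,1,17),F,4)],110)
from workcell import bot
f=bot.grab_frame("top");g=bot.grab_frame("scene")
np.savez("scene4.npz",**g)
a=cv2.resize(f["color"][195:300,190:330],None,fx=3.5,fy=3.5,interpolation=cv2.INTER_CUBIC)
b=cv2.resize(g["color"][165:270,320:460],None,fx=3.5,fy=3.5,interpolation=cv2.INTER_CUBIC);cv2.imwrite("pics/4.png",np.vstack([a,b])[:600,:,::-1])
E
```

```text
abh -0.013326732986435805 0.0019232911338140143 0.0961077154491783 0.04833749604093211 [-0.32407092  0.41171023 -0.52505171  2.13406085  1.05043209  0.69022123
 -1.87955182]
[-0.4, 0.2, 20.6, -0.0, 0.02, 0.01, 110]
[-0.4, 0.2, 20.6, -0.0, 0.02, 0.01, 110]
-- [0.5156 0.2119 0.1372]
[-0.0, 0.0, 9.5, 0.0, 0.0, -0.0, 110]
[-0.0, 0.0, 9.5, 0.0, 0.0, -0.0, 110]
[-0.0, 0.0, 9.5, 0.0, 0.0, -0.0, 110]
[-0.0, 0.0, 9.5, 0.0, 0.0, -0.0, 110]
-- [0.5317 0.208  0.103 ]
```

View pics/4.png

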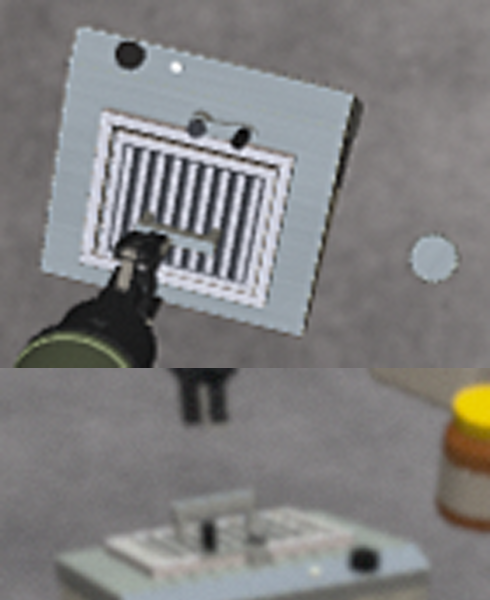

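The tab now points square to -y (pivot (197,127), stud (241,137)), so it is about 1.55 rad and clear. Next I'll grasp the bar.

Request:
carry_out(
  targets=[
    [-0.5,0,20,0,0,0,110],
    [-0.5,0,20,0,0,0,110],
    [0,0,15,0,0,0,110],
    [0,0,12,0,0,0,110],
    [0,0,12,0,0,0,110],
  ],
)

```text
clock: 6.02
position: [0.5317, 0.2067, 0.1018]
tool_rot: [2.693, 0.006, 1.331]
force: [-0.4, 0.8, 0.1]
grip_width: 0.0492
```

Request:
carry_out(
  targets=[
    [0,0,0,0,0,0,110],
    [0,0,0,0,0,0,200],
    [0,0,0,0,0,0,255],
    [0,0,0,0,0,0,255],
    [0,0,0,0,0,0,255],
  ],
  force=60,
)

```text
clock: 6.43
position: [0.5309, 0.2079, 0.1036]
tool_rot: [2.692, 0.004, 1.331]
force: [-3.6, -0.6, 4.4]
grip_width: 0.0109
```

Request:
carry_out(
  targets=[
    [0,0,0,0,0,0,255],
    [0,0,0,0,0,0,255],
  ],
)

```text
clock: 6.6
position: [0.5308, 0.2079, 0.1035]
tool_rot: [2.692, 0.004, 1.331]
force: [-4.9, -1.5, 7.8]
grip_width: 0.0105
```

```bash
python3 - <<'E'
from plan import *
p,Rm,o=now();d=p-M;print("abh",d@sx,d@uy,d@n,o["grip_width"],o["force"],o["moment"])
E
```

```text
abh -0.013440257884550676 0.0006976892599565353 0.017874466112590654 0.010522218167035989 [-4.88297179 -1.47353935  7.75498517] [-0.26079957  0.75585773 -0.21242874]
```

Gripped (10.5 mm reading on the 12 mm bar). Planning the square lift out, levelling and the carry.

```bash
python3 - <<'E'
from plan import *
p,Rm,o=now()
D=Rz_y(-.04);C=np.array([.5367-.010,-.2167,0])
q=p-Rm[:,2]*.08
rows(p,Rm,[(q,Rm,8),(np.array([.53,.16,.27]),Rm,4),(C+Z*.25,D,15)],255)
E
```

```text
[-0.0, -0.0, -10.0, 0.0, 0.0, 0.0, 255]
[-0.0, -0.0, -10.0, 0.0, 0.0, 0.0, 255]
[-0.0, -0.0, -10.0, 0.0, 0.0, 0.0, 255]
[-0.0, -0.0, -10.0, 0.0, 0.0, 0.0, 255]
[-0.0, -0.0, -10.0, 0.0, 0.0, 0.0, 255]
[-0.0, -0.0, -10.0, 0.0, 0.0, 0.0, 255]
[-0.0, -0.0, -10.0, 0.0, 0.0, 0.0, 255]
[-0.0, -0.0, -10.0, 0.0, 0.0, 0.0, 255]
-- [0.4971 0.2164 0.1756]
[-11.8, 20.5, -16.3, 0.0, 0.0, 0.0, 255]
[-11.8, 20.5, -16.3, 0.0, 0.0, 0.0, 255]
[-11.8, 20.5, -16.3, 0.0, 0.0, 0.0, 255]
[-11.8, 20.5, -16.3, 0.0, 0.0, 0.0, 255]
-- [0.53 0.16 0.27]
[-24.4, 4.6, 3.8, 0.29, 0.03, -0.12, 255]
[-24.5, 4.4, 3.6, 0.29, 0.03, -0.12, 255]
[-24.6, 4.1, 3.4, 0.29, 0.03, -0.12, 255]
[-24.6, 3.9, 3.2, 0.29, 0.03, -0.12, 255]
[-24.7, 3.7, 3.0, 0.29, 0.03, -0.12, 255]
[-24.8, 3.4, 2.8, 0.29, 0.03, -0.12, 255]
[-24.8, 3.2, 2.6, 0.29, 0.03, -0.12, 255]
[-24.9, 3.0, 2.4, 0.29, 0.03, -0.12, 255]
[-24.9, 2.7, 2.3, 0.29, 0.03, -0.12, 255]
[-24.9, 2.4, 2.1, 0.29, 0.03, -0.12, 255]
[-25.0, 2.2, 2.0, 0.29, 0.03, -0.12, 255]
[-25.0, 1.9, 1.8, 0.29, 0.03, -0.12, 255]
[-25.0, 1.6, 1.7, 0.29, 0.03, -0.12, 255]
[-25.1, 1.4, 1.6, 0.29, 0.03, -0.12, 255]
[-25.1, 1.1, 1.4, 0.29, 0.03, -0.12, 255]
-- [ 0.5267 -0.2167  0.25  ]
```

Request:
carry_out(
  targets=[
    [0,0,-5,0,0,0,255],
    [0,0,-6,0,0,0,255],
    [0,0,-8,0,0,0,255],
    [0,0,-8,0,0,0,255],
    [0,0,-8,0,0,0,255],
  ],
)

```text
clock: 7.02
position: [0.5157, 0.2116, 0.1353]
tool_rot: [2.692, 0.004, 1.33]
force: [-0.2, 0.5, -2.8]
grip_width: 0.0111
```

Request:
carry_out(
  targets=[
    [0,0,-10,0,0,0,255],
    [0,0,-10,0,0,0,255],
    [0,0,-10,0,0,0,255],
    [0,0,-10,0,0,0,255],
    [0,0,-5,0,0,0,255],
  ],
)

```text
clock: 7.43
position: [0.4968, 0.2167, 0.1763]
tool_rot: [2.692, 0.003, 1.331]
force: [-0.4, 1.1, -2.3]
grip_width: 0.0105
```

Request:
carry_out(
  targets=[
    [-6,10,-8,0,0,0,255],
    [-12,20,-16,0,0,0,255],
    [-12,20.5,-16.5,0,0,0,255],
    [-12,20.5,-16.5,0,0,0,255],
    [-5,11,-8,0,0,0,255],
  ],
)

```text
clock: 7.85
position: [0.5313, 0.1586, 0.272]
tool_rot: [2.69, 0.003, 1.329]
force: [0.8, -0.3, -2.7]
grip_width: 0.0112
```

```bash
python3 - <<'E'
from plan import *
p,Rm,o=now();print(p,o["grip_width"],o["force"],o["moment"],o["qpos"])
from workcell import bot
f=bot.grab_frame("top");g=bot.grab_frame("scene")
a=cv2.resize(f["color"][180:310,180:440],None,fx=2.5,fy=2.5)
b=cv2.resize(g["color"][130:270,250:460],(650,433));cv2.imwrite("pics/5.png",np.vstack([a[:300],b[:300]])[:600,:,::-1])
E
```

```text
[0.53125466 0.15857824 0.27202604] 0.011166489644397622 [ 0.78684989 -0.29760824 -2.696217  ] [0.12865553 0.75005099 0.0183123 ] [-0.10412201  0.25228122 -0.57606732  2.03533003  0.75767506  0.74270689
 -1.42025917]
```

View pics/5.png

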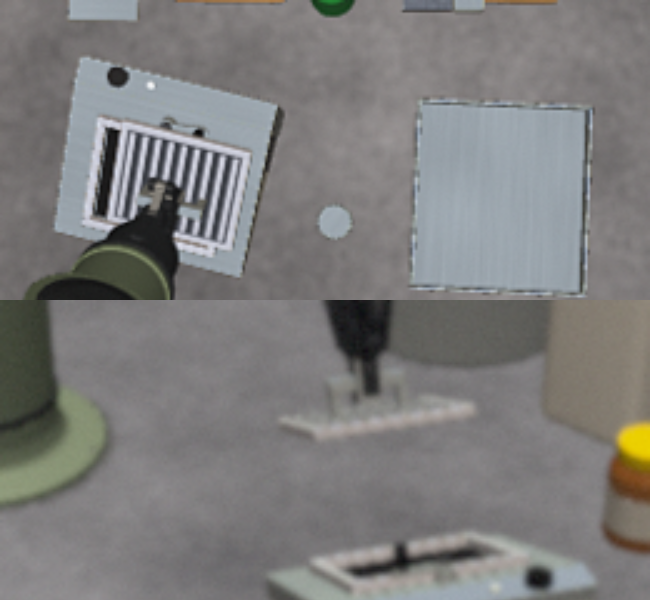

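The filter is out and held square in the gripper. The tab is still aside in the frame at about (185,128) in the top half. Now I'll carry it over, levelling on the way.

Request:
carry_out(
  targets=[
    [-12,2,2,0.14,0.01,-0.06,255],
    [-24.5,4.5,3.5,0.29,0.03,-0.12,255],
    [-24.5,4,3.5,0.29,0.03,-0.12,255],
    [-24.5,4,3,0.29,0.03,-0.12,255],
    [-24.5,3.5,3,0.29,0.03,-0.12,255],
  ],
)

```text
clock: 8.37
position: [0.5275, 0.0474, 0.2624]
tool_rot: [2.832, 0.013, 1.389]
force: [0.6, -0.0, -3.6]
grip_width: 0.0107
```

Request:
carry_out(
  targets=[
    [-25,3.5,3,0.29,0.03,-0.12,255],
    [-25,3,2.5,0.29,0.03,-0.12,255],
    [-25,3,2.5,0.29,0.03,-0.12,255],
    [-25,2.5,2.5,0.29,0.03,-0.12,255],
    [-25,2.5,2,0.29,0.03,-0.12,255],
  ],
)

```text
clock: 8.78
position: [0.5249, -0.079, 0.2555]
tool_rot: [2.985, 0.012, 1.454]
force: [0.7, -0.2, -3.1]
grip_width: 0.0108
```

Request:
carry_out(
  targets=[
    [-25,2,2,0.29,0.03,-0.12,255],
    [-25,2,2,0.29,0.03,-0.12,255],
    [-25,1.5,1.5,0.29,0.03,-0.12,255],
    [-25,1.5,1.5,0.29,0.03,-0.12,255],
    [-25,1,1.5,0.29,0.03,-0.12,255],
  ],
)

```text
clock: 9.2
position: [0.5224, -0.2043, 0.2489]
tool_rot: [3.137, 0.001, 1.517]
force: [0.7, 1.0, -3.1]
grip_width: 0.011
```

Request:
carry_out(
  targets=[
    [-12,0.5,0.5,0.14,0.01,-0.06,255],
    [0,0,0,0,0,0,255],
    [0,0,0,0,0,0,255],
  ],
)

```text
clock: 9.45
position: [0.5226, -0.2152, 0.2484]
tool_rot: [-3.133, -0.0, 1.522]
force: [-0.2, 0.3, -2.9]
grip_width: 0.011
```

```bash
python3 - <<'E'
from plan import *
p,Rm,o=now();print(p,o["tool_rot"],o["grip_width"],o["force"],o["moment"],o["qpos"])
D=Rz_y(-.04);C=np.array([.5367-.010,-.2167,0])
rows(p,Rm,[(C+Z*.10,D,6),(C+Z*.034,D,5)],255)
from workcell import bot
g=bot.grab_frame("scene")
b=cv2.resize(g["color"][150:340,150:400],None,fx=3,fy=3,interpolation=cv2.INTER_CUBIC);cv2.imwrite("pics/6.png",b[:,:,::-1])
E
```

```text
[ 0.52264098 -0.21518272  0.24843792] [-3.13296322e+00 -8.27585589e-05  1.52214309e+00] 0.010960355941271767 [-0.20344008  0.32476408 -2.85558539] [ 0.02009958  0.00095682 -0.00214111] [ 0.68815481  0.45881434 -0.55879676  1.7138317   0.27426235  1.05641386
 -0.01107407]
[-0.2, 0.9, 24.7, -0.01, -0.0, -0.01, 255]
[-0.2, 0.9, 24.7, -0.01, -0.0, -0.01, 255]
[-0.2, 0.8, 24.7, -0.01, -0.0, -0.01, 255]
[-0.2, 0.8, 24.7, -0.01, -0.0, -0.01, 255]
[-0.2, 0.8, 24.7, -0.01, -0.0, -0.01, 255]
[-0.2, 0.7, 24.7, -0.01, -0.0, -0.01, 255]
-- [ 0.5267 -0.2167  0.1   ]
[0.0, 0.0, 13.2, -0.0, 0.0, 0.0, 255]
[0.0, 0.0, 13.2, -0.0, 0.0, 0.0, 255]
[0.0, 0.0, 13.2, -0.0, 0.0, 0.0, 255]
[0.0, 0.0, 13.2, -0.0, 0.0, 0.0, 255]
[0.0, 0.0, 13.2, -0.0, 0.0, 0.0, 255]
-- [ 0.5267 -0.2167  0.034 ]
```

View pics/6.png

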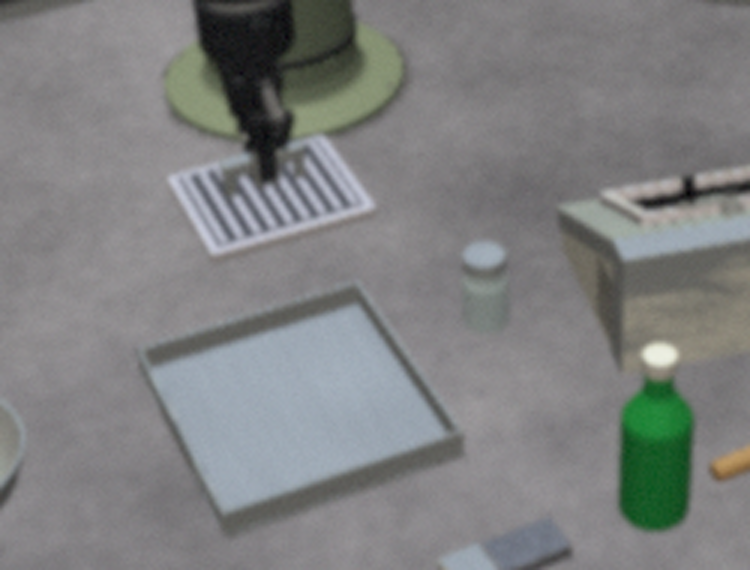

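The filter is level above the tray (panel centre about (270,195)) and aligned with it, and the tray is empty. Lowering now.

Request:
carry_out(
  targets=[
    [0,0.5,20,-0.02,0,0,255],
    [0,1,25,-0.03,0,0,255],
    [0,1,25,-0.03,0,0,255],
    [0,1,25,0,0,0,255],
    [0,0.5,25,0,0,0,255],
  ],
)

```text
clock: 9.92
position: [0.5266, -0.2144, 0.1286]
tool_rot: [3.14, 0.0, 1.524]
force: [-0.3, -0.8, -2.0]
grip_width: 0.011
```

Request:
carry_out(
  targets=[
    [0,0,25,0,0,0,255],
    [0,0,20,0,0,0,255],
    [0,0,18,0,0,0,255],
    [0,0,15,0,0,0,255],
    [0,0,8,0,0,0,255],
  ],
)

```text
clock: 10.33
position: [0.5261, -0.2143, 0.042]
tool_rot: [-3.141, -0.001, 1.524]
force: [0.2, -0.1, -3.5]
grip_width: 0.0111
```

Request:
carry_out(
  targets=[
    [0,0,4,0,0,0,255],
    [0,0,3,0,0,0,255],
    [0,0,0,0,0,0,255],
  ],
)

```text
clock: 10.58
position: [0.5269, -0.2157, 0.0367]
tool_rot: [3.14, 0.001, 1.523]
force: [0.4, -0.7, -2.5]
grip_width: 0.011
```

Request:
carry_out(
  targets=[
    [0,0,3,0,0,0,255],
    [0,0,3,0,0,0,255],
    [0,0,3,0,0,0,255],
    [0,0,0,0,0,0,255],
  ],
)

```text
clock: 10.92
position: [0.5265, -0.2161, 0.0271]
tool_rot: [3.141, 0.0, 1.522]
force: [0.2, -0.3, -2.7]
grip_width: 0.0108
```

Request:
carry_out(
  targets=[
    [0,0,1,0,0,0,255],
    [0,0,1,0,0,0,255],
    [0,0,0,0,0,0,255],
  ],
)

```text
clock: 11.17
position: [0.5266, -0.2161, 0.0254]
tool_rot: [3.141, 0.001, 1.522]
force: [-0.6, -0.3, -2.8]
grip_width: 0.0105
```

Request:
carry_out(
  targets=[
    [0,0,1,0,0,0,255],
    [0,0,1,0,0,0,255],
    [0,0,0,0,0,0,255],
  ],
)

```text
clock: 11.42
position: [0.5266, -0.2161, 0.0233]
tool_rot: [3.141, 0.0, 1.522]
force: [-0.1, -0.2, -2.3]
grip_width: 0.0105
```

Request:
carry_out(
  targets=[
    [0,0,0.7,0,0,0,255],
    [0,0,0,0,0,0,255],
  ],
)

```text
clock: 11.58
position: [0.5267, -0.2161, 0.0227]
tool_rot: [3.141, 0.001, 1.522]
force: [-0.2, -0.7, -3.2]
grip_width: 0.0108
```

Request:
carry_out(
  targets=[
    [0,0,0.7,0,0,0,255],
    [0,0,0,0,0,0,255],
  ],
)

```text
clock: 11.75
position: [0.5267, -0.2161, 0.022]
tool_rot: [3.14, 0.001, 1.522]
force: [-0.3, 0.5, -2.4]
grip_width: 0.0112
```

Request:
carry_out(
  targets=[
    [0,0,0.7,0,0,0,255],
    [0,0,0,0,0,0,255],
  ],
)

```text
clock: 11.92
position: [0.5268, -0.2162, 0.0218]
tool_rot: [3.14, 0.001, 1.522]
force: [-3.0, 2.2, 8.6]
grip_width: 0.0108
```

Request:
carry_out(
  targets=[
    [0,0,0.7,0,0,0,255],
    [0,0,0,0,0,0,255],
  ],
)

```text
clock: 12.08
position: [0.5268, -0.2161, 0.0218]
tool_rot: [3.14, 0.001, 1.522]
force: [-8.1, 3.2, 23.5]
grip_width: 0.0109
```

Contact is at z 0.0218, as predicted. I'll relieve the push, then release and withdraw.

Request:
carry_out(
  targets=[
    [0,0,-1,0,0,0,255],
    [0,0,0,0,0,0,190],
    [0,0,0,0,0,0,150],
    [0,0,0,0,0,0,130],
    [0,0,0,0,0,0,130],
  ],
  force=20,
)

```text
clock: 12.5
position: [0.5267, -0.2161, 0.0215]
tool_rot: [3.14, 0.0, 1.522]
force: [0.2, -0.0, -0.3]
grip_width: 0.042
```

Request:
carry_out(
  targets=[
    [0,0,0,0,0,0,120],
    [0,0,-5,0,0,0,120],
    [0,0,-12,0,0,0,120],
    [0,0,-20,0,0,0,120],
    [0,0,-30,0,0,0,120],
  ],
)

```text
clock: 12.92
position: [0.5257, -0.2156, 0.0888]
tool_rot: [-3.14, -0.001, 1.523]
force: [0.2, -0.7, 1.3]
grip_width: 0.0452
```

Request:
carry_out(
  targets=[
    [0,0,-40,0,0,0,120],
    [0,0,-40,0,0,0,120],
    [25,0,-25,0,0,0,120],
    [0,0,-20,0,0,0,120],
    [0,0,0,0,0,0,120],
  ],
)

```text
clock: 13.33
position: [0.5294, -0.1902, 0.2189]
tool_rot: [3.134, 0.002, 1.524]
force: [0.2, -1.2, 0.0]
grip_width: 0.045
```

```bash
python3 - <<'E'
from plan import *
p,Rm,o=now();print(p,o["grip_width"],o["force"])
from workcell import bot
f=bot.grab_frame("top");g=bot.grab_frame("scene")
a=cv2.resize(f["color"][160:310,180:440],(650,375))
b=cv2.resize(g["color"][180:340,180:460],(650,371));cv2.imwrite("pics/7.png",np.vstack([a[:300],b[:300]])[:,:,::-1])
E
```

```text
[ 0.52942188 -0.19018438  0.21892892] 0.04497569036008868 [ 0.22658835 -1.21156165  0.02880339]
```

View pics/7.png

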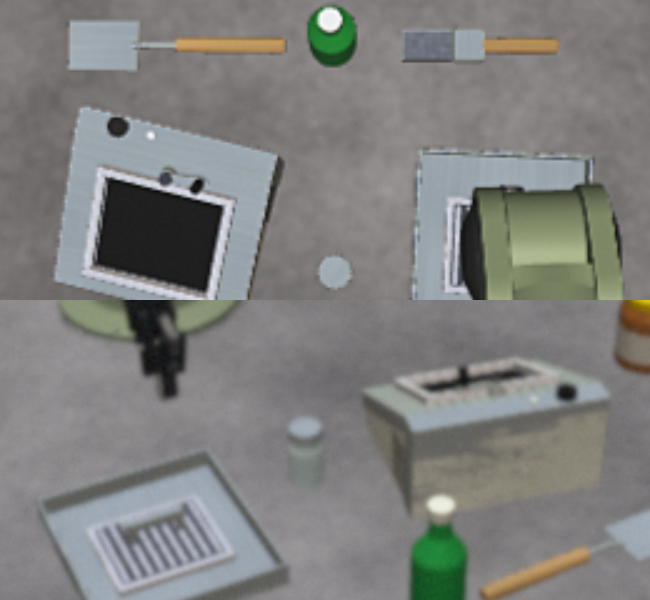

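The filter lies flat in the tray, handle up, at about (160,540) in the lower half. The frame is empty, the tab is aside (pivot (166,178), stud (197,186)), the bystanders haven't moved, and the robot is clear.

```bash
python3 -c "
from workcell import bot
print(bot.job_done())"
```

```text
the job is handed in; nothing more can be done
None
```

The job is handed in: the filter lies flat in the wash tray, handle up and released, and the tab is still turned aside. It took about 13.5 s of robot time.

- **Tab:** I pushed the stud with the shut fingers until the tab pointed square to the filter's -y side. By eye that is about 1.55 rad, against the 1.2 needed, and it stayed there in every later picture.
- **Lift and carry:** I gripped the bar at 60 N, lifted the panel square out of its frame, levelled it and carried it over the shaker at a height that cleared it.
- **Set-down:** I lowered it in steps of 3 mm, then about 1 mm and less, until it touched the tray floor at the predicted height. The wrist force reached about 24 N because I pressed one step after first contact. I backed off 1 mm before opening the fingers.
- **Last checks:** The final pictures show the frame empty and the shaker, soap, brush and spatula undisturbed. The bowl and most of the spice jar were outside that last crop, though the arm never came near them. The gripper was about 0.2 m above the tray with no significant force on it. No check failed or disagreed.

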